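# Wind a sprung tension wheel and lock it with its pin

### The job

Take the red-headed locking pin from its blue stand, put it down through the brass-bushed hole of the green tension wheel, and with it turn the wheel anticlockwise (seen from above) against its spring until you feel the pin find the locking hole hidden underneath; then push the pin fully home, so that its collar sits on the wheel, and let go with the wheel locked. Feel your way gently - nowhere load the tensioner with 40 N or more - and leave the two tins and the loose gear where they are.

Things in the scene. Friction and masses are not known exactly. Their poses are not given: they have to be found in the camera images.
- tensioner: Belt tensioner fixed to the bench: dark square foot plate 176 x 176 x 6 mm, on it an aluminium lock ring (radius 78 mm) and over that the green tension wheel (diameter 160 mm). Origin on the wheel's upright axis at bench level (z = 0), z up. Its place and yaw vary.
- tension_wheel (a joint): Turn of the wheel about its upright axis, rad: 0 at rest on its stop, growing anticlockwise seen from above, end stop at 1.4. A spring pulls it back to 0: about 0.15 N m at 0 plus 0.25 N m for each rad (3 to 8 N sideways on a pin in the hole). It runs back when let go unpinned.
- wheel_hole (a point): Mouth of the wheel's only through hole, ringed with brass, level with the top of the wheel's web, 40 mm above the bench; 52 mm from the axis; turns with the wheel. Hole 12.5 mm in diameter. The web is 14 mm thick (26 to 40 mm above the bench); the rim stands 3.5 mm and the hub (radius 20 mm) 10 mm above the web.
- ring_top (a point): Point on the axis at the level of the lock ring's flat top, 24 mm above the bench, 2 mm under the wheel's web. The ring has one upright locking hole, 12.5 mm in diameter, 18 mm deep, 52 mm from the axis, hidden by the wheel, all oiled. It comes under the wheel's hole somewhere between 0.45 and 1.05 rad of wheel turn; elsewhere the pin's tip slides on the flat top.
- pin_grip (a point): Middle of the locking pin's red square head, 18 x 18 mm, 46 mm tall (23 mm above and below), faces along this point's x and y, z up. Under the head a steel collar 22 mm in diameter, 5 mm thick, then a round steel shank 10 mm in diameter, 32 mm long. Collar underside 30 mm and tip 62 mm below this point. About 0.1 kg. Starts upright in the stand; its yaw varies.
- pin_tip (a point): Lower end of the pin's shank, on its axis, 62 mm below the grip point; tapered over the last 2 mm. Fully home in the tensioner, the collar lies on the wheel and the tip is 8 mm above the bench, 16 mm below the lock ring's top.
- pin_stand: Blue block 50 x 50 x 36 mm fixed to the bench, with an upright 12.5 mm hole through its centre in which the pin stands, its collar on the block, 32 mm deep. Origin at the centre of its underside.
- tin_paste: Red round tin with a tan lid, 65 mm in diameter, 75 mm tall, loose bystander; origin at the centre of its underside.
- tin_flux: Yellow round tin, 61 mm in diameter, 50 mm tall, loose bystander; origin at the centre of its underside.
- gear_loose: Steel gear lying flat, 78 mm in diameter, 22 mm tall, loose bystander; origin at the centre of its underside.
Not all that is in view belongs to the job. There is more than one size of the part that bears pin_grip; the job needs the larger.

How it is judged:
By the outcome, as a careful person would: the job done as asked, in the order asked, and still so for the second after the job is handed in, with the robot touching nothing.
It also fails if it takes over 72 s, if anything falls off the work surface, if the arm or the gripper's body presses on something with over 40 N, if the wrist force passes 120 N, or if a joint passes its speed limit or range.

### The arm

A 6-joint arm with a two-finger parallel gripper is mounted at the origin on a cart in front of the work surface, level with it; the furniture and walls round the work are solid. World frame = base frame: x ahead of the robot, y to its left, z up, the work surface at z = 0. Lengths are in m, angles in degrees, forces in N, time in s.
With the tool pointing down it reaches from about 0.3 to 0.775 m from the base axis. Payload 14.6 kg.
Tool frame: the origin (TCP) lies midway between the tips of the shut fingers; the grasp point (between the pads) lies 19 mm behind it; z points along the fingers, y is the line along which they close (so a half turn about z gives the same grasp; the last joint's range is limited). The gripper opens to 94 mm and grips with 3 to 60 N. Pads are 16 mm wide; open, the fingers measure 119 mm over their backs; the gripper's body (75 mm by 177 mm) begins 78 mm behind the grasp point.
Start: joints at [68.205, 17.183, 87.147, -0, 75.671, -3.816], TCP at [0.17, 0.523, 0.205] pointing down, gripper open.
Joint ranges: [-173.82, 173.82], [-45.26, 126.66], [13.44, 144.39], [-59.66, 239.66], [0, 175.72], [-146.38, 146.38]. Speed limits (degrees/s): [127.2, 127.2, 147.25, 180, 180, 180].

### API

Orientations are given as a 3x3 rotation matrix whose columns are the frame's x, y, z axes.
In Python, from bench import robot, viewer, order gives the robot as it stands. The module is installed in compiled form; this text tells all that it offers.
- The arm moves only by the tool apply_moves, never from a script. Its argument "commands" is a list of rows, each a list of 3 entries, a list of its own where there are three numbers: the shift along the tool's x, y, z in cm, then the turn about the tool's z in degrees, then the finger opening in cm, from 0 to 9.4. In form: [[[x, y, z], roll, hand], ...]. A call has 1 to 20 rows; each row is the pose to reach, as a shift and turn from the pose commanded when the call began, along the tool's axes at that moment; what a row does not reach only later rows make up. A row lasts 1/8 s, in which the tool goes at most 62.5 mm and 10.7 degrees, less where a joint would pass 70% of its speed; a pose out of reach is approached as far as the arm can. A call with a gripper value outside its range is refused whole. The fingers move at their own pace and stop on an object; the grip force is fixed at half the most. Time passes only in rows, so rows that repeat a pose let the fingers close. It gives the time, the measured TCP pose, the force, the opening and the grip force at its end, in the units of the state.
- robot.get_state(): the state, without advancing time (a new reading comes with each control period).
- viewer.read_camera(name): name is "side" or "top" or "wrist"; returns the picture (400x640x3 uint8, red, green, blue); there is no depth.
- viewer.camera_info(name): a dict with "vfov" (degrees; the focal length in pixels is half the picture's height over the tangent of half this angle, whatever the lens; pixels are square), "cx", "cy" (the principal point, pixels), "distortion" ([k1, k2, p1, p2, k3] as OpenCV has them; the pictures are not rectified), "T" (4x4, takes a point from camera to world coordinates); the wrist camera has in their place "hand_eye" (4x4, takes a point from camera to tool coordinates, whose origin is the TCP and whose axes are the flange's). Camera axes: x right, y up, looking along -z (the intrinsics and any distortion apply to the point x, -y, -z); pixel columns grow to the right and rows downward; lengths in m; the calibration is good to about 2 mm. A picture is of the moment at which its call begins: read the wrist's pose just before it. camera_info takes no time and is no camera call.
- order.sign_off(): hands the job in; it is judged then, once.
The state is a dict: "clock": time; "joints": joint angles; "dq": joint speeds; "joint_torque": joint torques, N m; "tcp_pos": TCP position; "ee_rot": TCP orientation; "contact_force": force on the tool from outside, world axes, zero at the start; "moment": the same for the moment, N m; "gripper_width": finger opening in m; "finger_force": force on a finger pad.
Only numpy, scipy, OpenCV 4.12 (cv2) and the standard library are available. Lean on these libraries where they do the work, as an engineer would, in place of code of your own. Each camera call takes 0.05 s, during which the arm holds its last target. There are 200 camera calls.

## Working session

There is one attempt and no reset: what is moved stays moved. The work goes in short steps, Python scripts to look and compute and a tool call to move; the robot and the scene stay as the last step left them, time stands still between calls to the robot, and variables do not carry over. Pictures are saved under pics/ and viewed, at most 10 in all, crops included, and the job is handed in when it is done.

Besides the shell and the picture viewer there is one more tool, called after "Call:" as a command line: name --argument value ..., lists and objects as JSON in quotes. apply_moves: Moves the arm, as the interface text tells. Its arguments: {"type":"object","properties":{"commands":{"type":"array"}},"required":["commands"]}

```bash
mkdir -p pics; cat > h.py <<'E'
import numpy as np, cv2
from bench import robot, viewer, order
def K(i):
    f=200/np.tan(np.radians(i['vfov'])/2); return np.array([[f,0,i['cx']],[0,f,i['cy']],[0,0,1.]])
def T(name):
    i=viewer.camera_info(name)
    if 'T' in i: return i,np.array(i['T'])
    s=robot.get_state(); M=np.eye(4); M[:3,:3]=s['ee_rot']; M[:3,3]=s['tcp_pos']
    return i,M@np.array(i['hand_eye'])
def ray(name,uv,z,c=None):
    i,M=c or T(name)
    p=cv2.undistortPoints(np.array([[uv]],float),K(i),np.array(i['distortion'],float))[0,0]
    d=M[:3,:3]@np.array([p[0],-p[1],-1]); o=M[:3,3]
    return o+d*(z-o[2])/d[2]
def proj(name,P,c=None):
    i,M=c or T(name)
    q=(np.asarray(P)-M[:3,3])@M[:3,:3]; q=q*[1,-1,-1]
    return cv2.projectPoints(q.reshape(-1,1,3),np.zeros(3),np.zeros(3),K(i),np.array(i['distortion'],float))[0].reshape(-1,2)
def snap(name,f):
    c=T(name); im=viewer.read_camera(name); cv2.imwrite('pics/'+f,im[:,:,::-1]); return c,im
E
python3 - <<'E'
from h import *
for n in ('top','side','wrist'):
    c,im=snap(n,n+'0.png'); print(n,c[0]['vfov'],c[1].round(3).tolist())
s=robot.get_state(); print(s)
E
```

```text
top 42.42251378175051 [[-0.003, 0.979, -0.205, 0.309], [-1.0, -0.003, 0.001, 0.294], [0.0, 0.205, 0.979, 1.038], [0.0, 0.0, 0.0, 1.0]]
side 45.91294007696881 [[0.505, -0.706, 0.498, 0.937], [0.863, 0.419, -0.282, 0.043], [-0.01, 0.572, 0.82, 0.815], [0.0, 0.0, 0.0, 1.0]]
wrist 71.73133773626995 [[0.308, -0.913, -0.266, 0.09], [0.951, 0.295, 0.088, 0.548], [-0.002, -0.281, 0.96, 0.385], [0.0, 0.0, 0.0, 1.0]]
{'clock': 0.15, 'joints': array([ 6.82046485e+01,  1.72063669e+01,  8.71714623e+01, -1.94581525e-04,
        7.56708701e+01, -3.81788490e+00]), 'dq': array([ 0.01614764, -0.13877202, -0.09204206, -0.02472924, -0.04728395,
        0.06510281]), 'joint_torque': array([ 2.94571772e-03, -5.31962764e+01, -3.52822065e+01,  7.08537153e-02,
        2.36782146e-02, -6.35418246e-05]), 'tcp_pos': array([0.16970163, 0.52295636, 0.20504026]), 'ee_rot': array([[-9.51178225e-01,  3.08642003e-01, -3.12530061e-04],
       [ 3.08642157e-01,  9.51177898e-01, -7.90426901e-04],
       [ 5.33127442e-05, -8.48296809e-04, -9.99999639e-01]]), 'contact_force': array([ 0.03285458, -0.32260013,  0.34687355]), 'moment': array([0.02906049, 0.01581378, 0.01353963]), 'finger_force': 0.0, 'gripper_width': 0.09386587128608946}
```

View pics/top0.png

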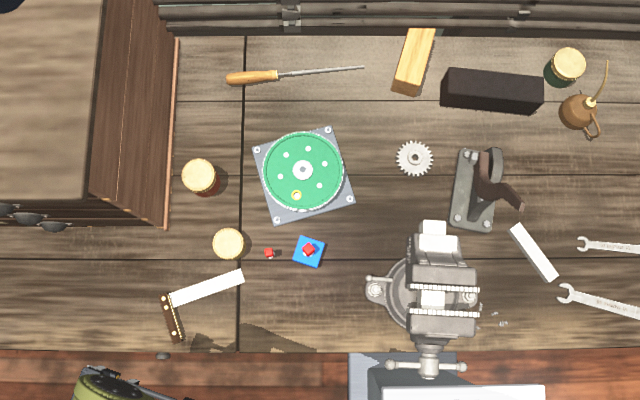

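View pics/side0.png

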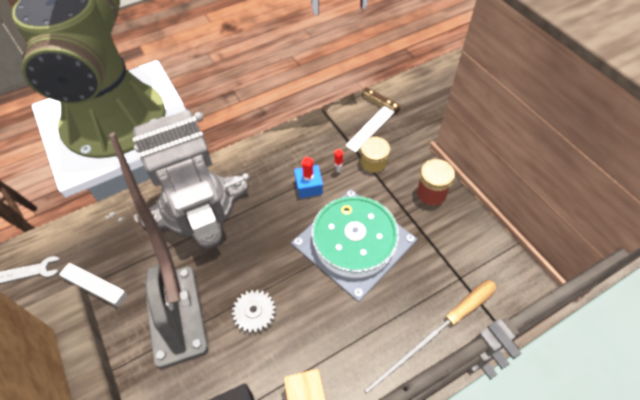

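Top view: pin in its stand at about (309,250), wheel centre (302,170), brass hole (296,195). A small decoy pin stands at (269,253). The paste tin is at (199,177), the flux tin at (228,243) and the loose gear at (415,158).

```bash
python3 - <<'E'
from h import *
for n,pin,c,h in (('top',(309,250),(302.5,170),(296,195)),('side',(308,162),(355,231),(347,210))):
    print(n,'pin',ray(n,pin,.089 if n=='top' else .089).round(4),'hub',ray(n,c,.05).round(4),'hole',ray(n,h,.04).round(4))
im=cv2.imread('pics/top0.png'); hsv=cv2.cvtColor(im,cv2.COLOR_BGR2HSV)
m=(((hsv[...,0]<6)|(hsv[...,0]>174))&(hsv[...,1]>200)&(hsv[...,2]>120)).astype(np.uint8)
m[:,:290]=0;m[:,330:]=0;m[:230]=0;m[270:]=0
print(np.argwhere(m).mean(0),m.sum())
b=((hsv[...,0]>95)&(hsv[...,0]<125)&(hsv[...,1]>150)).astype(np.uint8);b[:, :280]=0;b[:,340:]=0;b[:225]=0;b[275:]=0
b|=m
r=cv2.minAreaRect(cv2.findNonZero(b)); bx=cv2.boxPoints(r); print(r)
print(np.array([ray('top',p,.036) for p in bx]).round(4), )
mm=cv2.imread('pics/wrist0.png'); print(proj('wrist',[[.22,.3,.05]]))
E
```

```text
top pin [0.408  0.3013 0.089 ] hub [0.5707 0.3143 0.05  ] hole [0.5222 0.3273 0.04  ]
side pin [0.4187 0.3015 0.089 ] hub [0.5791 0.3107 0.05  ] hole [0.5267 0.3261 0.04  ]
[252.33333333 308.77777778] 9
((308.4000244140625, 251.30001831054688), (25.61444854736328, 26.246904373168945), 18.434947967529297)
[[0.3947 0.3345 0.036 ]
 [0.4433 0.3185 0.036 ]
 [0.4273 0.271  0.036 ]
 [0.3789 0.2874 0.036 ]]
[[177.57026608 267.27532044]]
```

```bash
python3 -c "
import cv2;a=cv2.imread('pics/top0.png')[130:280,220:370];cv2.imwrite('pics/c1.png',cv2.resize(a,(600,600),interpolation=cv2.INTER_CUBIC))"
```

```text
(no output)
```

View pics/c1.png

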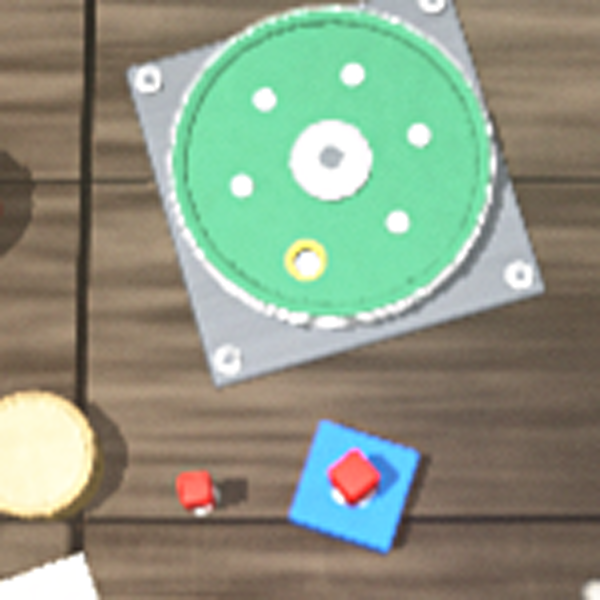

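Crop: square head at about (308.5,248.5) in full-picture pixels, yawed; brass ring centre (296.5,195); hub (302.5,169.5). Both cameras agree to within 1 cm. I'm going above the pin.

Call:
apply_moves --commands '[[[-29.8,-13.6,0],0,9.4],[[-29.8,-13.6,0],0,9.4],[[-29.8,-13.6,0],0,9.4],[[-29.8,-13.6,0],0,9.4],[[-29.8,-13.6,0],0,9.4],[[-29.8,-13.6,0],0,9.4],[[-29.8,-13.6,3],0,9.4],[[-29.8,-13.6,5],0,9.4],[[-29.8,-13.6,5],0,9.4],[[-29.8,-13.6,5],0,9.4]]'

```text
clock: 1.4
tcp_pos: [0.4112, 0.3023, 0.1563]
ee_rot: [[-0.951, 0.308, 0.001], [0.308, 0.951, 0.001], [-0.001, 0.001, -1.0]]
contact_force: [-0.2, -0.1, 0.5]
gripper_width: 0.094
finger_force: 0.0
```

```bash
python3 - <<'E'
from h import *
c,im=snap('wrist','w1.png'); s=robot.get_state(); print(s['tcp_pos'],s['ee_rot'].round(4),s['contact_force'])
np.save('w1T.npy',c[1])
print(proj('wrist',[[.411,.302,.089],[.522,.327,.04]],c))
E
```

```text
[0.41136799 0.30231661 0.15644346] [[-9.513e-01  3.082e-01  1.200e-03]
 [ 3.082e-01  9.513e-01  8.000e-04]
 [-9.000e-04  1.100e-03 -1.000e+00]] [-0.68364191  0.57690352 -0.80837735]
[[320.32259174 207.35404076]
 [367.9739883  270.83633748]]
```

View pics/w1.png

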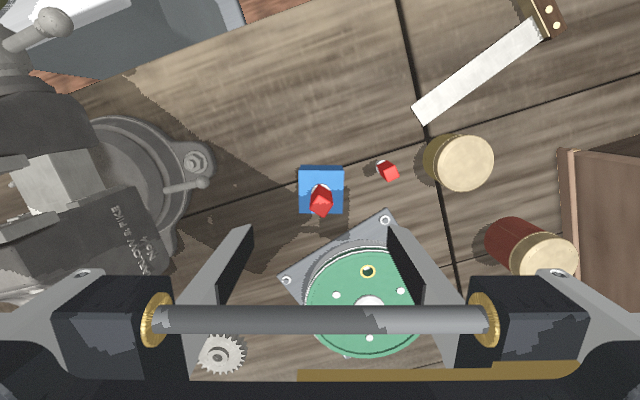

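Wrist view: head top at about (321,207), brass ring (368,271), both where predicted. The small decoy pin is at (387,170), near the finger line. I'll crop to get the head's yaw.

```bash
python3 - <<'E'
from h import *
a=cv2.imread('pics/w1.png'); cv2.imwrite('pics/c2.png',cv2.resize(a[150:290,280:420],(600,600),interpolation=cv2.INTER_CUBIC))
E
```

```text
(no output)
```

View pics/c2.png

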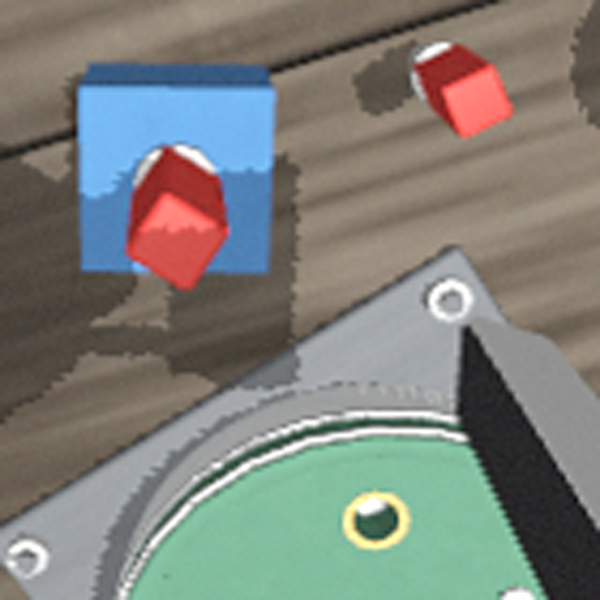

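Crop: head-top corners at (127,250), (186,290), (228,231), (170,193); brass ring (377,520); decoy pin top (478,98).

```bash
python3 - <<'E'
from h import *
c=T('wrist'); k=140/600; o=np.array([280,150])
f=lambda p:o+np.array(p)*k
P=np.array([ray('wrist',f(p),.089,c) for p in [(127,250),(186,290),(228,231),(170,193)]])
print(P.round(4),P.mean(0),np.linalg.norm(np.diff(P,axis=0),axis=1))
for a in range(4):
    d=P[(a+1)%4]-P[a]; print(np.degrees(np.arctan2(d[1],d[0])))
R=c and robot.get_state()['ee_rot']; t=robot.get_state()['tcp_pos']
print('tool offset',R.T@(P.mean(0)-t))
h=ray('wrist',f((377,520)),.04,c); print('hole',h)
q=ray('wrist',f((478,98)),.05,c); print('small',q, R.T@(q-P.mean(0)))
E
```

```text
[[0.409  0.2921 0.089 ]
 [0.422  0.3016 0.089 ]
 [0.4117 0.3146 0.089 ]
 [0.3995 0.3051 0.089 ]] [0.41053283 0.30334595 0.089     ] [0.01605741 0.0165513  0.01538122]
36.256684949244516
128.50550469173947
-142.23835557131707
-53.8570849113006
tool offset [0.00116974 0.00064828 0.06744322]
hole [0.52295063 0.32682783 0.04      ]
small [0.41044707 0.3811541  0.05      ] [0.02409434 0.07395198 0.03905999]
```

Call:
apply_moves --commands '[[[0.1,0.1,0],12,6.0],[[0.1,0.1,0],24,6.0],[[0.1,0.1,0],35,6.0],[[0.1,0.1,2],35,6.0],[[0.1,0.1,5],35,6.0],[[0.1,0.1,8],35,6.0],[[0.1,0.1,10],35,6.0],[[0.1,0.1,10.5],35,6.0],[[0.1,0.1,10.5],35,6.0]]'

```text
clock: 2.58
tcp_pos: [0.4109, 0.3034, 0.0512]
ee_rot: [[-0.602, 0.798, 0.001], [0.798, 0.602, 0.0], [-0.0, 0.001, -1.0]]
contact_force: [-0.5, -0.1, -0.3]
gripper_width: 0.06
finger_force: 0.0
```

Call:
apply_moves --commands '[[[0,0,0],0,3.5],[[0,0,0],0,2.2],[[0,0,0],0,1.5],[[0,0,0],0,1.0],[[0,0,0],0,1.0],[[0,0,0],0,1.0],[[0,0,0],0,1.0]]'

```text
clock: 3.45
tcp_pos: [0.4107, 0.3031, 0.0505]
ee_rot: [[-0.602, 0.798, 0.0], [0.798, 0.602, 0.0], [-0.0, 0.0, -1.0]]
contact_force: [-0.1, 0.2, 1.2]
gripper_width: 0.0179
finger_force: 30.0
```

Call:
apply_moves --commands '[[[0,0,-1.5],0,1.0],[[0,0,-4],0,1.0],[[0,0,-7],0,1.0],[[0,0,-7],0,1.0],[[-1.6,3.4,-7],0,1.0],[[-3.2,6.8,-7],0,1.0],[[-4.9,10.4,-7],0,1.0],[[-4.9,10.4,-6],0,1.0],[[-4.9,10.4,-5.0],0,1.0],[[-4.9,10.4,-5.0],0,1.0],[[-4.9,10.4,-5.0],0,1.0]]'

```text
clock: 4.82
tcp_pos: [0.5228, 0.3266, 0.1008]
ee_rot: [[-0.602, 0.798, 0.0], [0.798, 0.602, 0.0], [0.0, 0.0, -1.0]]
contact_force: [-0.8, -0.6, 0.1]
gripper_width: 0.0175
finger_force: 30.0
```

```bash
python3 - <<'E'
from h import *
s=robot.get_state(); print(s['tcp_pos'],s['ee_rot'].round(4).tolist(),s['contact_force'],s['moment'])
c,im=snap('wrist','w2.png'); a=cv2.imread('pics/w2.png')
t=s['tcp_pos']; tip=t+s['ee_rot']@[0,0,.0465]; uv=proj('wrist',[tip,[.523,.3268,.04]],c); print(tip,uv)
x,y=np.clip(uv.mean(0).astype(int),[75,75],[565,325])
print(x-75,y-75); cv2.imwrite('pics/c3.png',cv2.resize(a[y-75:y+75,x-75:x+75],(600,600),interpolation=cv2.INTER_CUBIC))
E
```

```text
[0.52277489 0.32664082 0.10077777] [[-0.6024, 0.7982, 0.0002], [0.7982, 0.6024, 0.0001], [0.0, 0.0002, -1.0]] [-0.78342569 -0.63161863  0.06431212] [-0.03726579  0.05595405  0.0313085 ]
[0.52278316 0.32664752 0.05427778] [[321.81084771 214.30177465]
 [322.00821297 208.93972995]]
246 136
```

View pics/c3.png

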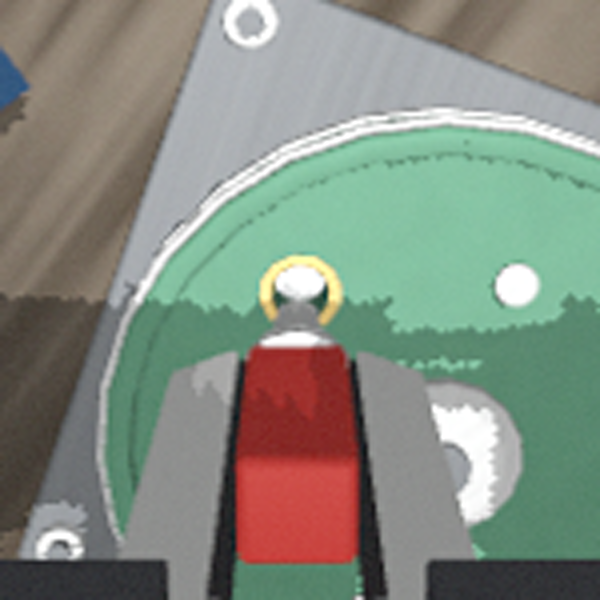

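The crop shows the tip just above the ring, with ring centre (301,291) and shank axis x≈298, aligned to about 0.5 mm. I'm lowering gently.

Call:
apply_moves --commands '[[[0,0.05,0.5],0,1.0],[[0,0.05,1.0],0,1.0],[[0,0.05,1.3],0,1.0],[[0,0.05,1.5],0,1.0],[[0,0.05,1.6],0,1.0],[[0,0.05,1.7],0,1.0],[[0,0.05,1.7],0,1.0]]'

```text
clock: 5.75
tcp_pos: [0.5235, 0.3269, 0.0835]
ee_rot: [[-0.602, 0.798, 0.0], [0.798, 0.602, 0.0], [-0.0, 0.0, -1.0]]
contact_force: [0.4, 0.7, -0.5]
gripper_width: 0.0177
finger_force: 30.0
```

Call:
apply_moves --commands '[[[0,0,0.2],0,1.0],[[0,0,0.4],0,1.0],[[0,0,0.6],0,1.0],[[0,0,0.8],0,1.0],[[0,0,0.95],0,1.0],[[0,0,0.95],0,1.0]]'

```text
clock: 6.5
tcp_pos: [0.5235, 0.3268, 0.0738]
ee_rot: [[-0.602, 0.798, -0.0], [0.798, 0.602, -0.0], [0.0, -0.0, -1.0]]
contact_force: [0.7, -0.3, -0.3]
gripper_width: 0.018
finger_force: 30.0
```

```bash
python3 - <<'E'
from h import *
c=T('top'); B=np.array([ray('top',(220+x/4,130+y/4),.008,c) for x,y in [(148,79),(432,3),(518,276),(228,360)]])
print(B.round(4),B.mean(0),(B[0]+B[2])/2,(B[1]+B[3])/2)
for n in('top','side'):
    im=cv2.imread(f'pics/{n}0.png'); h=cv2.cvtColor(im,cv2.COLOR_BGR2HSV)
    m=((h[...,0]>60)&(h[...,0]<95)&(h[...,1]>90)).astype(np.uint8)
    k=max(cv2.findContours(m,0,1)[0],key=cv2.contourArea)
    P=np.array([ray(n,p[0],.042) for p in k])[:,:2]
    A=np.c_[2*P,np.ones(len(P))]; s=np.linalg.lstsq(A,(P**2).sum(1),rcond=None)[0]; print(n,s[:2],np.sqrt(s[2]+s[:2]@s[:2]))
    hx=[(295.9+.6,194.9)] if n=='top' else [(347,210)]
    print(ray(n,hx[0],.04))
E
```

```text
[[0.6258 0.4102 0.008 ]
 [0.6669 0.2617 0.008 ]
 [0.5204 0.2191 0.008 ]
 [0.4774 0.3666 0.008 ]] [0.57260793 0.31439391 0.008     ] [0.5730643  0.31462174 0.008     ] [0.57215156 0.31416607 0.008     ]
top [0.57332344 0.31481012] 0.07737958367193347
[0.52238869 0.32630505 0.04      ]
side [0.5751438  0.31312211] 0.07607950238472132
[0.52673644 0.32613249 0.04      ]
```

Call:
apply_moves --commands '[[[0,0,0.1],0,1.0],[[0,0,0.2],0,1.0],[[0,0,0.3],0,1.0],[[0,0,0.35],0,1.0],[[0,0,0.35],0,1.0]]'

```text
clock: 7.12
tcp_pos: [0.5236, 0.3269, 0.0706]
ee_rot: [[-0.602, 0.798, 0.0], [0.798, 0.602, 0.0], [-0.0, 0.0, -1.0]]
contact_force: [-0.2, -0.4, 0.3]
gripper_width: 0.018
finger_force: 30.0
```

Call:
apply_moves --commands '[[[0,0,0.04],0,1.0],[[0,0,0.07],0,1.0],[[0,0,0.1],0,1.0],[[0,0,0.1],0,1.0]]'

```text
clock: 7.62
tcp_pos: [0.5236, 0.3269, 0.0704]
ee_rot: [[-0.602, 0.798, 0.001], [0.798, 0.602, 0.0], [-0.0, 0.001, -1.0]]
contact_force: [-3.5, -2.1, 8.9]
gripper_width: 0.0181
finger_force: 30.0
```

```bash
python3 - <<'E'
from h import *
C=np.array([.5741,.3147]);p0=np.array([.5235,.3268]);v=p0-C
for d in list(range(0,24,4))+list(range(24,66)):
    a=np.radians(d);w=C+np.array([[np.cos(a),-np.sin(a)],[np.sin(a),np.cos(a)]])@v-p0
    print(d,round(100*(w@[-.6024,.7982]),2),round(100*(w@[.7982,.6024]),2),end=' | ')
print(np.linalg.norm(v))
E
```

```text
0 0.0 0.0 | 4 -0.24 -0.27 | 8 -0.5 -0.53 | 12 -0.78 -0.76 | 16 -1.07 -0.98 | 20 -1.37 -1.17 | 24 -1.69 -1.35 | 25 -1.77 -1.39 | 26 -1.86 -1.42 | 27 -1.94 -1.46 | 28 -2.02 -1.5 | 29 -2.11 -1.53 | 30 -2.19 -1.56 | 31 -2.28 -1.59 | 32 -2.36 -1.62 | 33 -2.45 -1.65 | 34 -2.54 -1.68 | 35 -2.62 -1.7 | 36 -2.71 -1.73 | 37 -2.8 -1.75 | 38 -2.89 -1.77 | 39 -2.98 -1.79 | 40 -3.07 -1.81 | 41 -3.16 -1.82 | 42 -3.25 -1.84 | 43 -3.34 -1.85 | 44 -3.43 -1.86 | 45 -3.52 -1.87 | 46 -3.61 -1.88 | 47 -3.7 -1.88 | 48 -3.79 -1.89 | 49 -3.88 -1.89 | 50 -3.97 -1.89 | 51 -4.06 -1.89 | 52 -4.15 -1.89 | 53 -4.24 -1.89 | 54 -4.33 -1.88 | 55 -4.42 -1.88 | 56 -4.51 -1.87 | 57 -4.6 -1.86 | 58 -4.69 -1.85 | 59 -4.78 -1.84 | 60 -4.87 -1.82 | 61 -4.96 -1.81 | 62 -5.05 -1.79 | 63 -5.14 -1.77 | 64 -5.23 -1.75 | 65 -5.32 -1.73 | 0.052026627797696144
```

Call:
apply_moves --commands '[[[0,0,-0.15],0,1.0],[[-0.12,-0.14,-0.15],0,1.0],[[-0.24,-0.27,-0.15],0,1.0],[[-0.37,-0.4,-0.15],0,1.0],[[-0.5,-0.53,-0.15],0,1.0],[[-0.64,-0.65,-0.15],0,1.0],[[-0.78,-0.76,-0.15],0,1.0],[[-0.92,-0.87,-0.15],0,1.0],[[-1.07,-0.98,-0.15],0,1.0],[[-1.22,-1.08,-0.15],0,1.0],[[-1.37,-1.17,-0.15],0,1.0],[[-1.37,-1.17,-0.15],0,1.0]]'

```text
clock: 9.12
tcp_pos: [0.5224, 0.3087, 0.0709]
ee_rot: [[-0.602, 0.799, -0.0], [0.799, 0.602, -0.0], [0.0, -0.0, -1.0]]
contact_force: [0.4, 4.3, -1.1]
gripper_width: 0.018
finger_force: 30.0
```

Call:
apply_moves --commands '[[[-0.08,-0.05,0.05],0,1.0],[[-0.16,-0.09,0.1],0,1.0],[[-0.24,-0.14,0.13],0,1.0],[[-0.32,-0.18,0.13],0,1.0],[[-0.4,-0.22,0.13],0,1.0],[[-0.4,-0.22,0.13],0,1.0]]'

```text
clock: 9.88
tcp_pos: [0.5232, 0.3046, 0.0702]
ee_rot: [[-0.602, 0.798, 0.001], [0.798, 0.602, 0.001], [0.0, 0.001, -1.0]]
contact_force: [-1.6, 5.2, 5.0]
gripper_width: 0.0183
finger_force: 30.0
```

Call:
apply_moves --commands '[[[-0.08,-0.04,0.02],0,1.0],[[-0.17,-0.08,0.02],0,1.0],[[-0.25,-0.11,0.02],0,1.0],[[-0.25,-0.11,0.02],0,1.0]]'

```text
clock: 10.38
tcp_pos: [0.5236, 0.3017, 0.0695]
ee_rot: [[-0.602, 0.798, -0.0], [0.798, 0.602, 0.0], [0.0, -0.0, -1.0]]
contact_force: [-1.6, 5.5, 1.2]
gripper_width: 0.0181
finger_force: 30.0
```

Call:
apply_moves --commands '[[[0,0,0.05],0,1.0],[[0,0,0.1],0,1.0],[[0,0,0.1],0,1.0]]'

```text
clock: 10.75
tcp_pos: [0.5235, 0.3017, 0.0684]
ee_rot: [[-0.602, 0.798, -0.0], [0.798, 0.602, -0.0], [0.0, -0.0, -1.0]]
contact_force: [-1.5, 4.9, 0.0]
gripper_width: 0.0181
finger_force: 30.0
```

Call:
apply_moves --commands '[[[0,0,0.1],0,1.0],[[0,0,0.2],0,1.0],[[0,0,0.3],0,1.0],[[0,0,0.4],0,1.0],[[0,0,0.4],0,1.0]]'

```text
clock: 11.38
tcp_pos: [0.5235, 0.3017, 0.0643]
ee_rot: [[-0.602, 0.798, -0.001], [0.798, 0.602, -0.0], [0.0, -0.0, -1.0]]
contact_force: [-1.4, 5.8, -0.3]
gripper_width: 0.0179
finger_force: 30.0
```

Call:
apply_moves --commands '[[[0,0,0.15],0,1.0],[[0,0,0.3],0,1.0],[[0,0,0.45],0,1.0],[[0,0,0.6],0,1.0],[[0,0,0.75],0,1.0],[[0,0,0.85],0,1.0],[[0,0,0.85],0,1.0]]'

```text
clock: 12.25
tcp_pos: [0.5235, 0.3017, 0.0558]
ee_rot: [[-0.602, 0.798, -0.0], [0.798, 0.602, -0.0], [0.0, -0.0, -1.0]]
contact_force: [-2.1, 5.0, -0.3]
gripper_width: 0.0177
finger_force: 30.0
```

Nearly home (expected seat at TCP z ≈ 0.0544). I'm pressing lightly to seat the collar.

Call:
apply_moves --commands '[[[0,0,0.06],0,1.0],[[0,0,0.12],0,1.0],[[0,0,0.18],0,1.0],[[0,0,0.21],0,1.0],[[0,0,0.21],0,1.0]]'

```text
clock: 12.88
tcp_pos: [0.5235, 0.3018, 0.0545]
ee_rot: [[-0.602, 0.798, -0.0], [0.798, 0.602, 0.0], [0.0, -0.0, -1.0]]
contact_force: [-4.4, 3.2, 6.5]
gripper_width: 0.0179
finger_force: 30.0
```

Call:
apply_moves --commands '[[[0.04,0.01,0],0,1.0],[[0.07,0.03,-0.03],0,1.0],[[0.07,0.03,-0.03],0,1.0]]'

```text
clock: 13.25
tcp_pos: [0.5233, 0.3025, 0.0545]
ee_rot: [[-0.602, 0.798, -0.0], [0.798, 0.602, -0.0], [0.0, -0.0, -1.0]]
contact_force: [-2.8, 4.2, 5.7]
gripper_width: 0.0177
finger_force: 30.0
```

Call:
apply_moves --commands '[[[0.04,0.02,0],0,1.0],[[0.09,0.04,0],0,1.0],[[0.09,0.04,0],0,1.0]]'

```text
clock: 13.62
tcp_pos: [0.5231, 0.3034, 0.0545]
ee_rot: [[-0.602, 0.798, -0.0], [0.798, 0.602, -0.0], [0.0, -0.0, -1.0]]
contact_force: [-2.9, 3.9, 5.8]
gripper_width: 0.0182
finger_force: 30.0
```

Call:
apply_moves --commands '[[[0.03,0.01,0],0,1.0],[[0.06,0.03,0],0,1.0],[[0.06,0.03,0],0,1.0]]'

```text
clock: 14.0
tcp_pos: [0.5231, 0.3039, 0.0545]
ee_rot: [[-0.602, 0.798, -0.0], [0.798, 0.602, -0.0], [-0.0, -0.0, -1.0]]
contact_force: [-3.3, 1.6, 5.8]
gripper_width: 0.0181
finger_force: 30.0
```

Call:
apply_moves --commands '[[[0.02,0.01,-0.05],0,1.0],[[0.02,0.01,-0.05],0,2.5],[[0.02,0.01,-0.05],0,3.5],[[0.02,0.01,-0.05],0,4.0],[[0.02,0.01,-0.05],0,4.0],[[0.02,0.01,-1],0,4.0],[[0.02,0.01,-3],0,4.0],[[0.02,0.01,-6],0,4.0],[[0.02,0.01,-10],0,4.0],[[0.02,0.01,-14],0,4.0],[[0.02,0.01,-14],0,4.0]]'

```text
clock: 15.38
tcp_pos: [0.5242, 0.3048, 0.1982]
ee_rot: [[-0.602, 0.798, 0.006], [0.798, 0.602, 0.003], [-0.001, 0.006, -1.0]]
contact_force: [0.3, 0.5, -0.6]
gripper_width: 0.0402
finger_force: 0.0
```

```bash
python3 - <<'E'
from h import *
c,im=snap('side','s2.png'); c2,im2=snap('wrist','w3.png')
a=cv2.resize(im[120:300,270:450],(400,400)); b=im2[20:320,160:500]; b=cv2.resize(b,(400,400))
cv2.imwrite('pics/f.png',np.hstack([a,b])[:,:,::-1])
s=robot.get_state();print(s['tcp_pos'],s['contact_force'])
E
```

```text
[0.52304917 0.30420121 0.19429499] [ 0.39099245 -0.37539371 -1.01543293]
```

View pics/f.png

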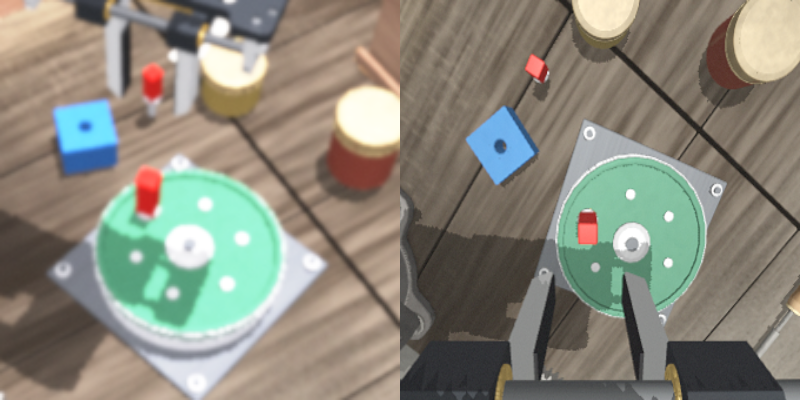

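Final views: the pin stands upright in the turned wheel with its collar on the web (red head at about (148,190) left, (587,228) right). The stand is empty, the tins are where they were, and the arm is clear.

```bash
python3 -c "
from bench import order; print(order.sign_off())"
```

```text
the job is handed in; nothing more can be done
None
```

The pin is fully home with its collar on the wheel, the wheel is locked at about 0.45 rad, the arm is clear, and the job is handed in; the highest force I read was about 10 N (read only at the end of each move), and the tins and gear were left alone.

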